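# Lay a rimmed coaster face down from the drying rack

## Robot

A 6-joint arm with a two-finger parallel gripper is mounted at the origin on a cart in front of the work surface, level with it; the furniture and walls round the work are solid. World frame = base frame: x ahead of the robot, y to its left, z up, the work surface at z = 0. Lengths are in m, angles in rad, forces in N, time in s.
With the tool pointing down it reaches from about 0.25 to 0.775 m from the base axis. Payload 4 kg.
Tool frame: the origin (TCP) lies at the very end of the fingers, on their centre line; the grasp point (between the pads) lies 19 mm behind it; z points along the fingers, x is the direction in which the jaws open and shut, and the axes are right-handed (so a half turn about z gives the same grasp; the last joint's range is limited). The gripper opens to 94 mm and grips with 3 to 60 N. Pads are 16 mm wide; open, the fingers measure 119 mm over their backs; the gripper's body (75 mm by 177 mm) begins 78 mm behind the grasp point.
Start: joints at [1.105, 0.087, 1.371, -0, 1.684, -0.103], TCP at [0.195, 0.514, 0.206] pointing down, gripper open.
Joint ranges: [-3.1, 3.1], [-0.76, 2.03], [0.27, 2.55], [-1.08, 4.22], [0.17, 2.65], [-2.57, 2.57]. Speed limits (rad/s): [2.79, 2.79, 3.14, 3.14, 3.14, 3.14].

## Interface

Orientations are given as [roll, pitch, yaw] about the fixed x, y, z axes, in that order (R = Rz(yaw) Ry(pitch) Rx(roll)).
In Python, from bench import robot, cams, ticket gives the robot as it stands.
- The arm moves only by the tool jog_arm, never from a script. Its argument "series" is a list of rows, each an object of numbers: "x", "y", "z": the shift along the tool's x, y, z in m; "rx", "ry", "rz": the turn, a rotation vector about the tool's x, y, z in degrees. A call has 1 to 12 rows; each row shifts and turns the pose as measured when the row begins, along the tool's axes as they then stand; what a row does not reach is not made up. A row lasts 1/12 s, in which the tool goes at most 41.7 mm and 7.16 degrees, less where a joint would pass 70% of its speed; a pose out of reach is approached as far as the arm can. A call with a gripper value outside its range is refused whole. "claw" is the opening, from 0 (shut) to 1 (fully open), set as the call begins (left out, the last holds). The fingers move at their own pace and stop on an object; the grip force is fixed at half the most. Time passes only in rows, so rows that do not move let the fingers close. It gives the time, the measured TCP pose, the force and the opening at its end, in the units of the state.
- robot.get_obs(): the state, without advancing time (a new reading comes with each control period).
- cams.snapshot(name): name is "side" or "top" or "wrist"; returns a dict with "img" (420x560x3 uint8, red, green, blue), "mtx" (3x3 intrinsics, pixels), "origin" and "attitude" of the camera in the world. Camera axes: x right, y down, z forward; pixel columns grow to the right and rows downward; lengths in m; the calibration is good to about 2 mm. A picture is of the moment at which its call begins. There is no depth.
- ticket.close_job(): hands the job in, once; it reports no verdict.
Trained networks look in a picture, given as the dict that the camera call returned (one of the last four; its "shot" number tells which), for a name from the list of things; names that differ only in an ending like _2 or _b are one class to them, and where a whole thing is asked for, a point or a joint stands for the part that bears it (a point fixed in the world has none). Each returns a list of dicts, best first, with "p" (0 to 1); they miss things now and then, are a little off and sometimes report something else, mostly with a low value. They report only what shows in the picture. A call takes as long as a camera call. They do not tell look-alikes from the thing itself.
- cams.look_for(thing, picture): "bbox" ([left, top, width, height] in pixels, round what is visible of it).
The state is a dict: "time": time; "joint_positions": joint angles; "qvel": joint speeds; "joint_torque": joint torques, N m; "tool_pos": TCP position; "ee_rot": TCP orientation; "wrist_force": force on the tool from outside, world axes, zero at the start; "wrist_torque": the same for the moment, N m; "width": finger opening in m.
Only numpy, scipy, OpenCV 4.12 (cv2) and the standard library are available. Lean on these libraries where they do the work, as an engineer would, in place of code of your own. Each camera call takes 0.05 s, during which the arm holds its last target.

## Task

The square wooden coaster stands on edge in the drying rack with its rimmed face towards the robot. Take it out and turn it over so that it lies flat, face down, in the middle of the cork pad, ready for work on its back; leave the round blank standing in the rack.

Things in the scene. Friction and masses are not known exactly. Their poses are not given: they have to be found in the camera images.
- coaster_center (a point): centre of the square beech coaster, 70x70x9 mm, 50 g. Its face has a raised rim 10 mm wide, 4 mm high, round a thin cork inlay; the back is plain. At the start it stands on edge in one of the rack's two slots, top edge 35 mm above this point. -x points out of its face (at the start level, roughly towards the robot), y is level along its edge, z points to the top edge. Lying face down, its x points up.
- pad_top (a point): centre of the top face of the fixed cork pad, 120 x 120 x 6 mm, flat on the table; x and y along its edges, z up. Its top is 6 mm above the table.
- round_blank_center (a point): centre of the round beech blank (65 mm across, 8 mm thick) that stands on edge in the other rack slot; its z axis is the normal of its broad side. To be left where it is.
- rack: fixed low wooden drying rack, 150 (x) x 90 (y) x 22 mm high, origin at the centre of its underside on the table. Two slots run along its y axis at x = -40 mm and +40 mm, 11 mm wide and 16 mm deep (slot floor 6 mm above the table). Its -x side faces roughly towards the robot.
There are look-alikes about, which are no part of the job. What is shaped like the part that bears coaster_center but blue is not meant.

How it is judged:
At the end, for the whole second after the job is handed in: The coaster lies flat on the cork pad with its rimmed face down (its x axis within 10 degrees of straight up), its centre within 20 mm of the pad's centre and less than 12 mm above the pad's top; the round blank is still in its slot (within 30 mm of where it stood) (angle between coaster_center's own x axis and vertical below 0.17 rad and horizontal distance between coaster_center and pad_top below 0.02 m and z of coaster_center in the frame of pad_top below 0.012 m and distance of round_blank_center from where it was at the start of the episode below 0.03 m); the robot touches nothing.
It fails at once if the round blank is taken or knocked out of the rack (moved more than 30 mm) (distance of round_blank_center from where it was at the start of the episode above 0.03 m).
It also fails if it takes over 38 s, if anything falls off the work surface, if the arm or the gripper's body presses on something with over 40 N, if the wrist force passes 120 N, or if a joint passes its speed limit or range.

## Working session

There is one attempt and no reset: what is moved stays moved. The work goes in short steps, Python scripts to look and compute and a tool call to move; the robot and the scene stay as the last step left them, time stands still between calls to the robot, and variables do not carry over. Pictures are saved under pics/ and viewed, and the job is handed in when it is done.

Besides the shell and the picture viewer there is one more tool, called after ">>>" by a JSON object that holds its "method" and its "body". jog_arm: Moves the arm, as the interface text tells. Its arguments: {"type":"object","properties":{"series":{"type":"array","items":{"type":"object","properties":{"x":{"type":"number"},"y":{"type":"number"},"z":{"type":"number"},"rx":{"type":"number"},"ry":{"type":"number"},"rz":{"type":"number"}}}},"claw":{"type":"number"}},"required":["series"]}

```bash
mkdir -p pics; ls; python3 - <<'E'
from bench import robot,cams,ticket
import cv2,json
print(robot.get_obs())
for n in ("side","top","wrist"):
    s=cams.snapshot(n)
    cv2.imwrite(f"pics/{n}0.png",s["img"][:,:,::-1])
    print(n,s["mtx"],s["origin"],s["attitude"],s["shot"])
    for t in ("coaster_center","pad_top","round_blank_center","rack"):
        try: print(t,cams.look_for(t,s))
        except Exception as e: print(t,e)
E
```

```text
pics
{'time': 0.0, 'joint_positions': array([ 1.10492288e+00,  8.79315691e-02,  1.37222837e+00, -1.28716902e-05,
        1.68363023e+00, -1.03116324e-01]), 'qvel': array([-0.00036678,  0.00047529, -0.00010512,  0.00017445, -0.00032928,
       -0.00019979]), 'joint_torque': array([ 7.96164977e-05, -3.40200984e+01, -3.02418351e+01,  7.16751069e-02,
        3.35210713e-02, -1.74477718e-04]), 'tool_pos': array([0.19493563, 0.51370225, 0.20433014]), 'ee_rot': array([-3.14137918e+00,  2.18715441e-03,  1.20803800e+00]), 'wrist_force': array([ 0.09864633, -0.6228176 , -1.21420433]), 'wrist_torque': array([0.04560812, 0.00061176, 0.03047723]), 'width': 0.0941541085725686}
side [[541.26626117   0.         285.74620966]
 [  0.         541.26626117 208.22993584]
 [  0.           0.           1.        ]] [-0.05232273 -1.03309258  0.85369028] [-2.20068549  0.0234592  -0.53978447] 1
coaster_center [{'bbox': [296.3, 233.6, 11.3, 39.3], 'p': 0.84}, {'bbox': [281.7, 276.0, 14.9, 43.7], 'p': 0.59}]
pad_top [{'bbox': [232.1, 163.2, 51.2, 30.3], 'p': 0.85}]
round_blank_center [{'bbox': [329.2, 228.0, 13
[... 206 characters left out ...]
]] [ 0.26557163 -0.08819652  1.0640462 ] [-2.94895882  0.01440614 -1.57723904] 2
coaster_center [{'bbox': [323.9, 199.9, 33.8, 9.1], 'p': 0.67}, {'bbox': [365.4, 238.1, 36.1, 11.9], 'p': 0.62}, {'bbox': [380.7, 179.8, 30.7, 16.9], 'p': 0.53}]
pad_top [{'bbox': [167.5, 146.4, 50.5, 49.0], 'p': 0.57}]
round_blank_center [{'bbox': [332.9, 165.6, 21.4, 11.2], 'p': 0.58}]
rack [{'bbox': [319.5, 163.2, 40.3, 58.0], 'p': 0.98}]
wrist [[317.65089608   0.         277.15180595]
 [  0.         317.65089608 202.30087047]
 [  0.           0.           1.        ]] [0.13208826 0.53857436 0.38409586] [2.90218042e+00 1.72825961e-04 1.20831420e+00] 3
coaster_center []
pad_top []
round_blank_center []
rack []
```

View pics/side0.png

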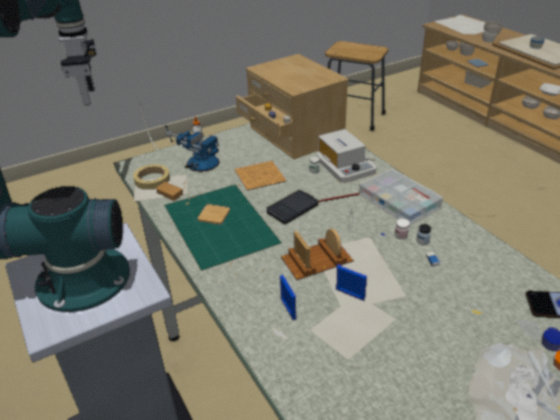

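View pics/top0.png

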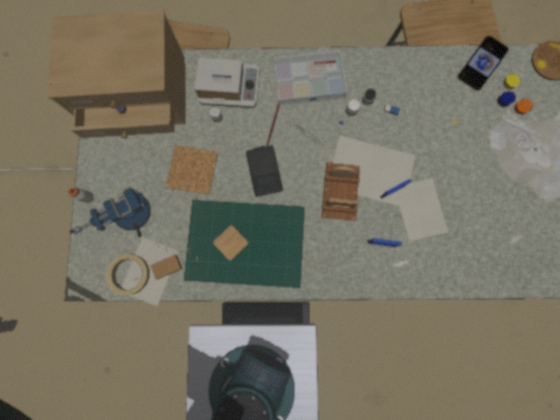

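```bash
python3 - <<'E'
import cv2
a=cv2.imread("pics/side0.png")[140:340,200:420]; b=cv2.imread("pics/top0.png")[130:280,150:430]
cv2.imwrite("pics/side0c.png",cv2.resize(a,None,fx=3,fy=3,interpolation=cv2.INTER_CUBIC)[:600])
cv2.imwrite("pics/top0c.png",cv2.resize(b,(784,420),interpolation=cv2.INTER_CUBIC))
E
```

```text
(no output)
```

View pics/side0c.png

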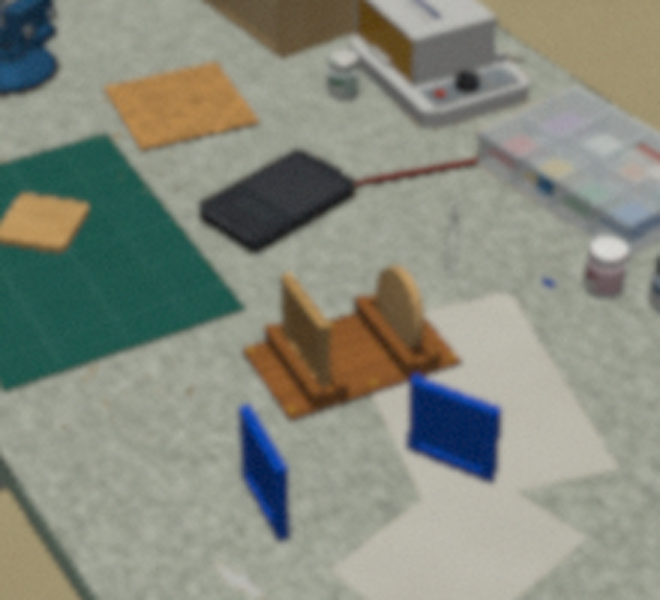

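View pics/top0c.png

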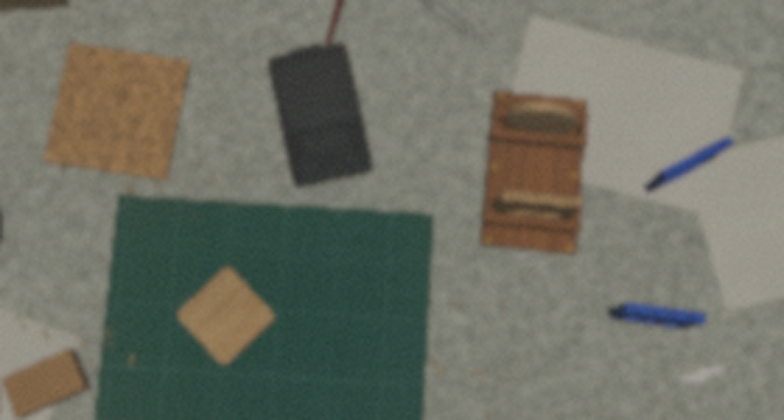

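Candidates for the coaster:
- Beech plate in the near rack slot: side (302,253), top (341,204). This one fits the description.
- Blue plates: side (288,297) and (351,283); top (384,242) and (396,188). The text rules these out.
- Bare wooden square lying on the green mat: side (213,213), top (231,242). It isn't standing in the rack.
- Round blank in the far slot: side (335,243), top (343,170).

Next I'll triangulate roughly, then look with the wrist camera.

```bash
cat > h.py <<'E'
import numpy as np, cv2
from scipy.spatial.transform import Rotation as R
def rpy(a): return R.from_euler('xyz',a).as_matrix()
def ray(s,uv):
    uv=np.asarray(uv,float); K=s["mtx"]
    d=np.linalg.solve(K,np.array([uv[0],uv[1],1.])); return np.array(s["origin"]),rpy(s["attitude"])@(d/np.linalg.norm(d))
def atz(s,uv,z):
    o,d=ray(s,uv); return o+d*(z-o[2])/d[2]
def tri(*obs):
    A=np.zeros((3,3));b=np.zeros(3)
    rs=[ray(*x) for x in obs]
    for o,d in rs:
        P=np.eye(3)-np.outer(d,d);A+=P;b+=P@o
    p=np.linalg.solve(A,b); return p,[np.linalg.norm((np.eye(3)-np.outer(d,d))@(p-o)) for o,d in rs]
def proj(s,p):
    c=rpy(s["attitude"]).T@(np.asarray(p)-s["origin"]); u=s["mtx"]@c; return u[:2]/u[2]
SIDE=dict(mtx=np.array([[541.26626117,0,285.74620966],[0,541.26626117,208.22993584],[0,0,1]]),origin=np.array([-0.05232273,-1.03309258,0.85369028]),attitude=[-2.20068549,0.0234592,-0.53978447])
TOP=dict(mtx=np.array([[409.56969616,0,280.31171912],[0,409.56969616,198.00516385],[0,0,1]]),origin=np.array([0.26557163,-0.08819652,1.0640462]),attitude=[-2.94895882,0.01440614,-1.57723904])
E
python3 - <<'E'
from h import *
np.set_printoptions(precision=4,suppress=True)
c=lambda x,y:(200+x/3,140+y/3)
t=lambda x,y:(150+x/2.8,130+y/2.8)
# coaster top edge ends: side crop (286,276) far/left? , (328,328)
for a,b in (((287,277),(492,196)),((327,327),(578,207))): print("top edge",tri((SIDE,c(*a)),(TOP,t(*b))))
print("rack top corners",[atz(TOP,t(*p),.006) for p in ((492,92),(587,98),(575,252),(482,245))])
print("rack top corners side",[atz(SIDE,c(*p),.006) for p in ((244,350),(460,362),(293,417))])
print("pad",[atz(TOP,t(*p),.006) for p in ((70,43),(189,60),(168,180),(45,162))])
print("pad side",[atz(SIDE,c(*p),.006) for p in ((107,88),(218,63),(257,121),(146,149))])
E
```

```text
top edge (array([ 0.4567, -0.1885,  0.0643]), [np.float64(0.002170400684415806), np.float64(0.0021704006844157973)])
top edge (array([ 0.445 , -0.2629,  0.072 ]), [np.float64(0.0025422808476974782), np.float64(0.002542280847697366)])
rack top corners [array([ 0.5666, -0.1963,  0.006 ]), array([ 0.5598, -0.2864,  0.006 ]), array([ 0.412 , -0.2689,  0.006 ]), array([ 0.4193, -0.1829,  0.006 ])]
rack top corners side [array([ 0.4195, -0.1865,  0.006 ]), array([ 0.5545, -0.2891,  0.006 ]), array([ 0.4119, -0.2718,  0.006 ])]
pad [array([0.6201, 0.2102, 0.006 ]), array([0.6017, 0.0944, 0.006 ]), array([0.4838, 0.1115, 0.006 ]), array([0.5023, 0.229 , 0.006 ])]
pad side [array([0.5041, 0.2231, 0.006 ]), array([0.6198, 0.2044, 0.006 ]), array([0.5979, 0.0913, 0.006 ]), array([0.4865, 0.1068, 0.006 ])]
```

```bash
cat >> h.py <<'E'
import json
def plan(p0,a0,p1,R1,n,show=True):
    """rows in tool frame from pose (p0,rpy a0) to (p1,R1); straight, n rows"""
    from scipy.spatial.transform import Slerp
    R0=rpy(a0); S=Slerp([0,1],R.from_matrix([R0,R1])); rows=[]
    p0=np.array(p0);p1=np.array(p1)
    for i in range(n):
        Ra=S(i/n).as_matrix();Rb=S((i+1)/n).as_matrix()
        d=Ra.T@((p1-p0)/n); w=R.from_matrix(Ra.T@Rb).as_rotvec(degrees=True)
        rows.append(dict(x=round(d[0],4),y=round(d[1],4),z=round(d[2],4),rx=round(w[0],2),ry=round(w[1],2),rz=round(w[2],2)))
    if show:
        for i in range(0,n,12): print(json.dumps([{k:v for k,v in r.items() if v} for r in rows[i:i+12]]))
    return rows
E
python3 - <<'E'
from h import *
plan([.195,.514,.204],[np.pi,0,1.208],[.30,.12,.24],rpy([np.pi,0,-0.25]),12)
plan([.30,.12,.24],[np.pi,0,-.25],[.40,-.23,.25],rpy([np.pi,0,-1.676]),12)
E
```

```text
[{"x": -0.0276, "y": 0.0198, "z": -0.003, "rz": 6.96}, {"x": -0.025, "y": 0.023, "z": -0.003, "rz": 6.96}, {"x": -0.022, "y": 0.0259, "z": -0.003, "rz": 6.96}, {"x": -0.0187, "y": 0.0284, "z": -0.003, "rz": 6.96}, {"x": -0.0151, "y": 0.0304, "z": -0.003, "rz": 6.96}, {"x": -0.0113, "y": 0.032, "z": -0.003, "rz": 6.96}, {"x": -0.0074, "y": 0.0332, "z": -0.003, "rz": 6.96}, {"x": -0.0033, "y": 0.0338, "z": -0.003, "rz": 6.96}, {"x": 0.0008, "y": 0.034, "z": -0.003, "rz": 6.96}, {"x": 0.0049, "y": 0.0336, "z": -0.003, "rz": 6.96}, {"x": 0.009, "y": 0.0328, "z": -0.003, "rz": 6.96}, {"x": 0.0129, "y": 0.0314, "z": -0.003, "rz": 6.96}]
[{"x": 0.0153, "y": 0.0262, "z": -0.0008, "rz": 6.81}, {"x": 0.0183, "y": 0.0242, "z": -0.0008, "rz": 6.81}, {"x": 0.021, "y": 0.0219, "z": -0.0008, "rz": 6.81}, {"x": 0.0235, "y": 0.0192, "z": -0.0008, "rz": 6.81}, {"x": 0.0256, "y": 0.0163, "z": -0.0008, "rz": 6.81}, {"x": 0.0273, "y": 0.0131, "z": -0.0008, "rz": 6.81}, {"x": 0.0287, "y": 0.0098, "z": -0.0008, "rz": 6.81}, {"x": 0.0297, "y": 0.0063, "z": -0.0008, "rz": 6.81}, {"x": 0.0302, "y": 0.0028, "z": -0.0008, "rz": 6.81}, {"x": 0.0303, "y": -0.0008, "z": -0.0008, "rz": 6.81}, {"x": 0.03, "y": -0.0044, "z": -0.0008, "rz": 6.81}, {"x": 0.0293, "y": -0.0079, "z": -0.0008, "rz": 6.81}]
```

>>> {"method": "jog_arm", "body": {"series": [{"x":-0.028,"y":0.02,"z":-0.003,"rz":7},{"x":-0.025,"y":0.023,"z":-0.003,"rz":7},{"x":-0.022,"y":0.026,"z":-0.003,"rz":7},{"x":-0.019,"y":0.028,"z":-0.003,"rz":7},{"x":-0.015,"y":0.03,"z":-0.003,"rz":7},{"x":-0.011,"y":0.032,"z":-0.003,"rz":7},{"x":-0.007,"y":0.033,"z":-0.003,"rz":7},{"x":-0.003,"y":0.034,"z":-0.003,"rz":7},{"x":0.001,"y":0.034,"z":-0.003,"rz":7},{"x":0.005,"y":0.034,"z":-0.003,"rz":7},{"x":0.009,"y":0.033,"z":-0.003,"rz":7},{"x":0.013,"y":0.031,"z":-0.003,"rz":7}], "claw": 1}}

```text
invalid input
```

>>> {"method": "jog_arm", "body": {"series": [{"x":-0.028,"y":0.02,"z":-0.003,"rx":0,"ry":0,"rz":7}]}}

```text
time: 0.83
tool_pos: [0.2029, 0.4834, 0.2064]
ee_rot: [-3.14, 0.001, 1.088]
wrist_force: [1.4, -0.8, 0.8]
width: 0.0943
```

>>> {"method": "jog_arm", "body": {"series": [{"x":-0.025,"y":0.023,"z":-0.003,"rx":0,"ry":0,"rz":7},{"x":-0.022,"y":0.026,"z":-0.003,"rx":0,"ry":0,"rz":7},{"x":-0.019,"y":0.028,"z":-0.003,"rx":0,"ry":0,"rz":7},{"x":-0.015,"y":0.03,"z":-0.003,"rx":0,"ry":0,"rz":7},{"x":-0.011,"y":0.032,"z":-0.003,"rx":0,"ry":0,"rz":7},{"x":-0.007,"y":0.033,"z":-0.003,"rx":0,"ry":0,"rz":7},{"x":-0.003,"y":0.034,"z":-0.003,"rx":0,"ry":0,"rz":7},{"x":0.001,"y":0.034,"z":-0.003,"rx":0,"ry":0,"rz":7},{"x":0.005,"y":0.034,"z":-0.003,"rx":0,"ry":0,"rz":7},{"x":0.009,"y":0.033,"z":-0.003,"rx":0,"ry":0,"rz":7},{"x":0.013,"y":0.031,"z":-0.003,"rx":0,"ry":0,"rz":7}]}}

```text
time: 1.75
tool_pos: [0.2922, 0.1069, 0.2409]
ee_rot: [3.141, -0.004, -0.29]
wrist_force: [1.1, -0.0, 0.1]
width: 0.0937
```

>>> {"method": "jog_arm", "body": {"series": [{"x":0.015,"y":0.026,"z":-0.001,"rx":0,"ry":0,"rz":7},{"x":0.018,"y":0.024,"z":-0.001,"rx":0,"ry":0,"rz":7},{"x":0.021,"y":0.022,"z":-0.001,"rx":0,"ry":0,"rz":7},{"x":0.024,"y":0.019,"z":-0.001,"rx":0,"ry":0,"rz":7},{"x":0.026,"y":0.016,"z":-0.001,"rx":0,"ry":0,"rz":7},{"x":0.027,"y":0.013,"z":-0.001,"rx":0,"ry":0,"rz":7},{"x":0.029,"y":0.01,"z":-0.001,"rx":0,"ry":0,"rz":7},{"x":0.03,"y":0.006,"z":-0.001,"rx":0,"ry":0,"rz":7},{"x":0.03,"y":0.003,"z":-0.001,"rx":0,"ry":0,"rz":7},{"x":0.03,"y":-0.001,"z":-0.001,"rx":0,"ry":0,"rz":7},{"x":0.03,"y":-0.004,"z":-0.001,"rx":0,"ry":0,"rz":7},{"x":0.029,"y":-0.008,"z":-0.001,"rx":0,"ry":0,"rz":7}]}}

```text
time: 2.75
tool_pos: [0.3652, -0.269, 0.26]
ee_rot: [-3.121, -0.001, -1.791]
wrist_force: [0.7, 0.9, -0.4]
width: 0.0939
```

```bash
python3 - <<'E'
from bench import robot,cams,ticket
import cv2,pickle
print(robot.get_obs()['joint_positions'],robot.get_obs()['tool_pos'])
s=cams.snapshot("wrist")
pickle.dump(s,open("w1.pkl","wb"))
cv2.imwrite("pics/w1.png",cv2.resize(s["img"][:,:,::-1],(784,588)))
print(s["origin"],s["attitude"])
for t in ("coaster_center","round_blank_center","rack"): print(t,cams.look_for(t,s))
E
```

```text
[-0.76772973 -0.14800321  1.49269096  0.01017505  1.77935363  1.02569888] [ 0.36520993 -0.26900924  0.26003941]
[ 0.42941587 -0.28298845  0.43999777] [ 2.92212405e+00 -7.93310471e-04 -1.79092617e+00]
coaster_center [{'bbox': [195.7, 114.9, 65.3, 16.0], 'p': 0.84}, {'bbox': [296.5, 175.1, 65.2, 15.5], 'p': 0.77}, {'bbox': [312.2, 41.8, 53.7, 52.3], 'p': 0.69}]
round_blank_center [{'bbox': [193.3, 39.1, 51.7, 26.8], 'p': 0.79}]
rack [{'bbox': [184.4, 25.6, 84.5, 130.0], 'p': 0.92}]
```

View pics/w1.png

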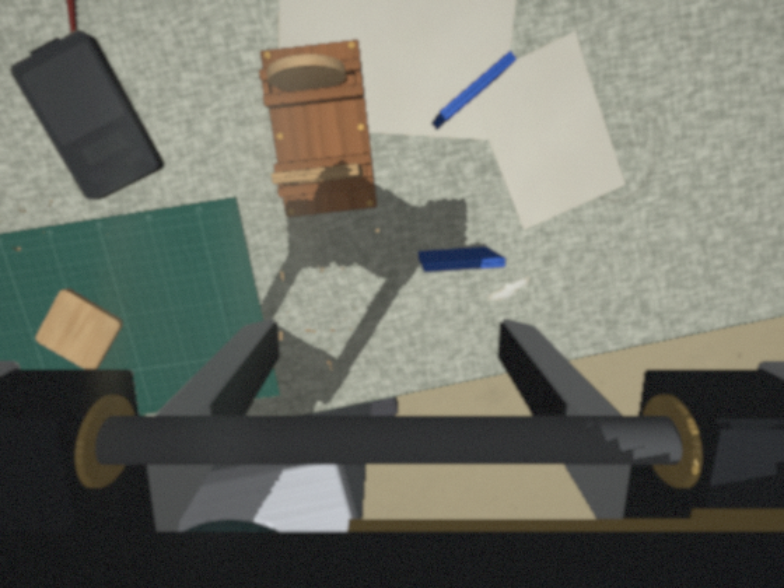

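>>> {"method": "jog_arm", "body": {"series": [{"x":-0.024,"y":-0.015,"z":0.01,"rx":0,"ry":0,"rz":-2.2},{"x":-0.024,"y":-0.015,"z":0.01,"rx":0,"ry":0,"rz":-2.2},{"x":-0.024,"y":-0.015,"z":0.01,"rx":0,"ry":0,"rz":-2.2},{"x":0,"y":0,"z":0,"rx":0,"ry":0,"rz":0}]}}

```text
time: 3.28
tool_pos: [0.4232, -0.1993, 0.2314]
ee_rot: [-3.119, -0.003, -1.66]
wrist_force: [-0.9, 0.3, 0.6]
width: 0.0937
```

```bash
python3 - <<'E'
from bench import robot,cams,ticket
import cv2,pickle
print(robot.get_obs())
s=cams.snapshot("wrist")
pickle.dump(s,open("w2.pkl","wb"))
cv2.imwrite("pics/w2.png",cv2.resize(s["img"][:,:,::-1],(784,588)))
print(s["origin"],s["attitude"])
for t in ("coaster_center","round_blank_center","rack"): print(t,cams.look_for(t,s))
a=pickle.load(open("w1.pkl","rb"))["img"][10:170,170:290,::-1]
cv2.imwrite("pics/w1c.png",cv2.resize(a,None,fx=3.7,fy=3.7,interpolation=cv2.INTER_CUBIC))
E
```

```text
{'time': 3.2833, 'joint_positions': array([-0.56745675, -0.11812257,  1.52260808,  0.00795478,  1.71613346,
        1.09357388]), 'qvel': array([-0.01491183, -0.04334967, -0.00603   , -0.06185292,  0.02126445,
       -0.0176413 ]), 'joint_torque': array([  0.38583068, -26.13282502, -31.7769742 ,   0.27236131,
        -0.36384869,   0.1431833 ]), 'tool_pos': array([ 0.42319315, -0.19934517,  0.23135308]), 'ee_rot': array([-3.11935442e+00, -2.66642181e-03, -1.65982567e+00]), 'wrist_force': array([-0.87398801,  0.29154822,  0.59412609]), 'wrist_torque': array([-0.0351464 ,  0.21263022, -0.0424    ]), 'width': 0.09367076812258839}
[ 0.48836622 -0.20451997  0.41145866] [ 2.92422412e+00 -2.80184960e-03 -1.65949537e+00]
coaster_center [{'bbox': [381.5, 99.6, 82.1, 40.1], 'p': 0.97}, {'bbox': [352.5, 224.1, 75.6, 23.0], 'p': 0.74}]
round_blank_center [{'bbox': [272.3, 78.6, 58.2, 21.9], 'p': 0.75}]
rack [{'bbox': [260.9, 63.8, 77.5, 124.9], 'p': 0.6}]
```

View pics/w2.png

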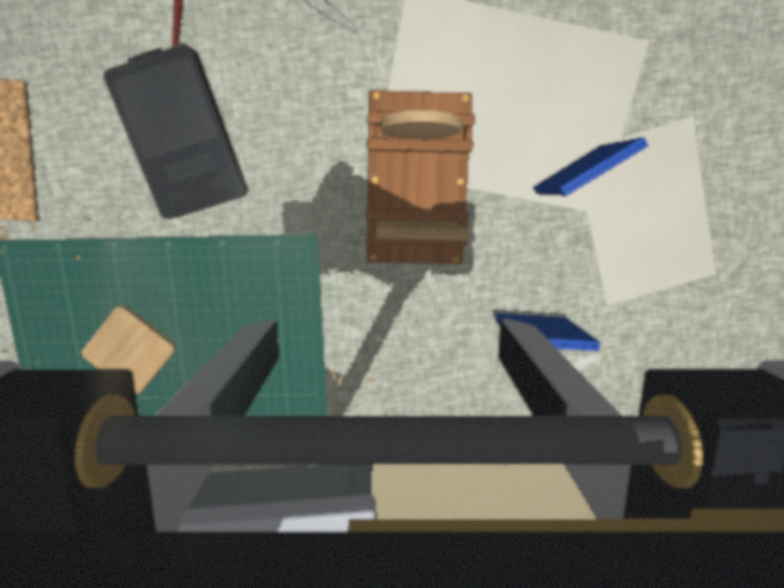

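View pics/w1c.png

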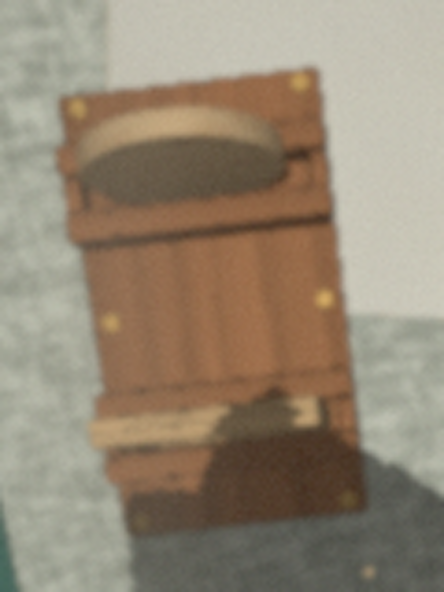

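```bash
python3 - <<'E'
import cv2,pickle,numpy as np
s=pickle.load(open("w2.pkl","rb"))["img"]
a=s[145:195,255:345,::-1].astype(float); a=np.clip(a*1.8,0,255).astype(np.uint8)
cv2.imwrite("pics/w2c.png",cv2.resize(a,None,fx=8,fy=8,interpolation=cv2.INTER_CUBIC))
s=pickle.load(open("w1.pkl","rb"))["img"]
a=s[105:160,180:280,::-1].astype(float); a=np.clip(a*1.6,0,255).astype(np.uint8)
cv2.imwrite("pics/w1d.png",cv2.resize(a,None,fx=8,fy=8,interpolation=cv2.INTER_CUBIC))
E
```

```text
(no output)
```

View pics/w2c.png

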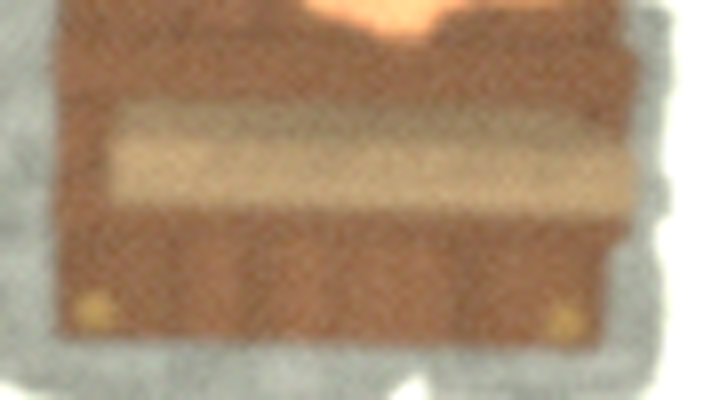

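View pics/w1d.png

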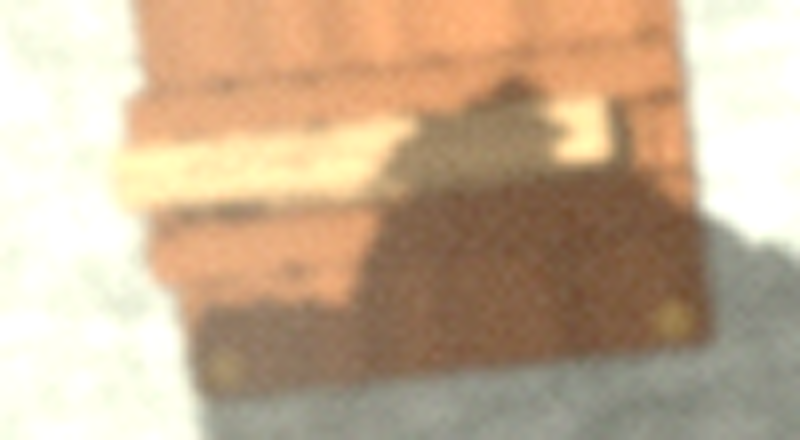

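```bash
python3 - <<'E'
from h import *
import pickle
np.set_printoptions(precision=4,suppress=True)
w1=pickle.load(open("w1.pkl","rb"));w2=pickle.load(open("w2.pkl","rb"))
a=lambda x,y:(180+x/8-.5,105+y/8-.5); b=lambda x,y:(255+x/8-.5,145+y/8-.5)
L=tri((w1,a(121,181)),(w2,b(111,173)));Rr=tri((w1,a(611,131)),(w2,b(632,182)))
print(L,Rr); d=Rr[0]-L[0]; print(np.linalg.norm(d),np.arctan2(d[1],d[0]),(L[0]+Rr[0])/2)
for s,f,p,q in((w1,a,(121,181),(611,131)),(w2,b,(111,173),(632,182))):
    P=atz(s,f(*p),.076);Q=atz(s,f(*q),.076);d=Q-P;print(P,Q,(P+Q)/2,np.linalg.norm(d),np.arctan2(d[1],d[0]))
c=lambda x,y:(x/1.4-.0,y/1.4)
# rack corners in w2 (z~.006?) 
for z in (.006,.012): print([atz(w2,c(*p),z)[:2] for p in ((368,91),(473,93),(462,263),(367,262))])
# blank top in w2
E
```

```text
(array([ 0.4541, -0.1932,  0.0716]), [np.float64(0.0003488215389179266), np.float64(0.00034882153891793906)]) (array([ 0.4461, -0.2625,  0.07  ]), [np.float64(0.00014968196604720838), np.float64(0.00014968196604722665)])
0.06974207732672702 -1.685533003959866 [ 0.4501 -0.2278  0.0708]
[ 0.454  -0.1945  0.076 ] [ 0.4457 -0.2627  0.076 ] [ 0.4499 -0.2286  0.076 ] 0.06871988993473734 -1.6924640513797773
[ 0.4542 -0.1931  0.076 ] [ 0.4469 -0.2615  0.076 ] [ 0.4506 -0.2273  0.076 ] 0.06879064829185096 -1.677045691077548
[array([ 0.5677, -0.1956]), array([ 0.5582, -0.2847]), array([ 0.412 , -0.2676]), array([ 0.4208, -0.1802])]
[array([ 0.5665, -0.1957]), array([ 0.5572, -0.2835]), array([ 0.4132, -0.2666]), array([ 0.4218, -0.1805])]
```

```bash
python3 - <<'E'
from h import *
from bench import robot
o=robot.get_obs(); print(o['time'])
R1=rpy([np.pi,0,-1.685])@R.from_rotvec([-30,0,0],degrees=True).as_matrix(); print(R1[:,2])
plan(o['tool_pos'],o['ee_rot'],[.4455,-.2275,.14],R1,6)
E
```

```text
3.4833
[-0.49674292  0.05697779 -0.8660254 ]
[{"x": 0.0034, "y": -0.0039, "z": 0.0158, "rx": -5.24, "ry": -0.11, "rz": 0.15}, {"x": 0.0034, "y": -0.0053, "z": 0.0154, "rx": -5.24, "ry": -0.11, "rz": 0.15}, {"x": 0.0034, "y": -0.0067, "z": 0.0148, "rx": -5.24, "ry": -0.11, "rz": 0.15}, {"x": 0.0034, "y": -0.0081, "z": 0.0141, "rx": -5.24, "ry": -0.11, "rz": 0.15}, {"x": 0.0034, "y": -0.0093, "z": 0.0133, "rx": -5.24, "ry": -0.11, "rz": 0.15}, {"x": 0.0034, "y": -0.0105, "z": 0.0124, "rx": -5.24, "ry": -0.11, "rz": 0.15}]
```

>>> {"method": "jog_arm", "body": {"series": [{"x":0.0034,"y":-0.0039,"z":0.0158,"rx":-5.2,"ry":-0.1,"rz":0.2},{"x":0.0034,"y":-0.0053,"z":0.0154,"rx":-5.2,"ry":-0.1,"rz":0.2},{"x":0.0034,"y":-0.0067,"z":0.0148,"rx":-5.2,"ry":-0.1,"rz":0.2},{"x":0.0034,"y":-0.0081,"z":0.0141,"rx":-5.2,"ry":-0.1,"rz":0.2},{"x":0.0034,"y":-0.0093,"z":0.0133,"rx":-5.2,"ry":-0.1,"rz":0.2},{"x":0.0034,"y":-0.0105,"z":0.0124,"rx":-5.2,"ry":-0.1,"rz":0.2},{"x":0,"y":0,"z":0,"rx":0,"ry":0,"rz":0}], "claw": 1.0}}

```text
time: 4.07
tool_pos: [0.4448, -0.2361, 0.1458]
ee_rot: [2.615, -0.014, -1.702]
wrist_force: [-1.5, -0.3, -3.2]
width: 0.0941
```

```bash
python3 - <<'E'
from h import *
from bench import robot
o=robot.get_obs(); print(o['time'],o['joint_positions'],o['tool_pos'],o['ee_rot'])
R1=rpy([np.pi,0,-1.685])@R.from_rotvec([-30,0,0],degrees=True).as_matrix(); print(R1[:,2])
plan(o['tool_pos'],o['ee_rot'],[.4455,-.2275,.09],R1,3)
E
```

```text
4.0667 [-0.47468994  0.39315211  1.21306789 -0.2021775   2.02398227  1.18726647] [ 0.44483194 -0.2361246   0.14581714] [ 2.61548396 -0.01378591 -1.70159254]
[-0.49674292  0.05697779 -0.8660254 ]
[{"x": -0.0031, "y": -0.0092, "z": 0.0161, "rx": 0.05, "ry": -0.07, "rz": -0.41}, {"x": -0.0031, "y": -0.0092, "z": 0.0161, "rx": 0.05, "ry": -0.07, "rz": -0.41}, {"x": -0.003, "y": -0.0092, "z": 0.0162, "rx": 0.05, "ry": -0.07, "rz": -0.41}]
```

>>> {"method": "jog_arm", "body": {"series": [{"x":-0.0031,"y":-0.0092,"z":0.0161,"rx":0,"ry":0,"rz":-0.4},{"x":-0.0031,"y":-0.0092,"z":0.0161,"rx":0,"ry":0,"rz":-0.4},{"x":-0.003,"y":-0.0092,"z":0.0161,"rx":0,"ry":0,"rz":-0.4},{"x":0,"y":0,"z":0,"rx":0,"ry":0,"rz":0}]}}

```text
time: 4.4
tool_pos: [0.4456, -0.2309, 0.0906]
ee_rot: [2.623, -0.004, -1.688]
wrist_force: [0.4, -0.2, -1.6]
width: 0.0939
```

```bash
python3 - <<'E'
from h import *
from bench import robot,cams
import pickle
s=cams.snapshot("wrist"); pickle.dump(s,open("w3.pkl","wb"))
im=s["img"][:,:,::-1].copy()
o=robot.get_obs(); print(o['time'],o['tool_pos'],o['ee_rot'])
for p in ((.4540,-.1932,.074),(.4461,-.2627,.074)): 
    print(proj(s,p))
cv2.imwrite("pics/w3.png",cv2.resize(im,(784,588)))
R1=rpy([np.pi,0,-1.685])@R.from_rotvec([-30,0,0],degrees=True).as_matrix()
plan(o['tool_pos'],o['ee_rot'],[.4455,-.2275,.0362],R1,4)
E
```

```text
4.45 [ 0.44631852 -0.23178102  0.09314637] [ 2.62588135 -0.00573983 -1.68892374]
[216.13336605 219.62155103]
[327.34569223 219.0062881 ]
[{"x": -0.0011, "y": -0.0067, "z": 0.0125, "rx": -0.11, "ry": -0.04, "rz": -0.09}, {"x": -0.0011, "y": -0.0068, "z": 0.0125, "rx": -0.11, "ry": -0.04, "rz": -0.09}, {"x": -0.0011, "y": -0.0068, "z": 0.0125, "rx": -0.11, "ry": -0.04, "rz": -0.09}, {"x": -0.0011, "y": -0.0068, "z": 0.0125, "rx": -0.11, "ry": -0.04, "rz": -0.09}]
```

View pics/w3.png

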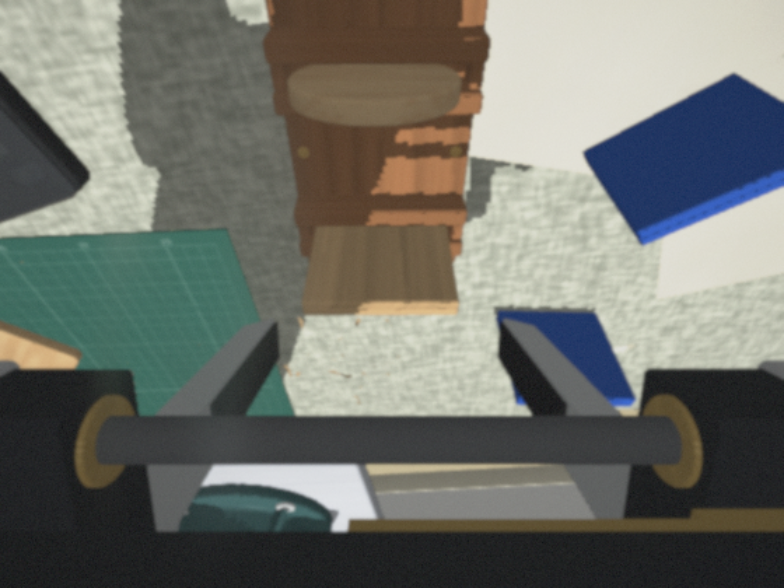

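>>> {"method": "jog_arm", "body": {"series": [{"x":-0.0015,"y":-0.0068,"z":0.0125,"rx":-0.1,"ry":0,"rz":0},{"x":-0.0015,"y":-0.0068,"z":0.0125,"rx":-0.1,"ry":0,"rz":0},{"x":-0.001,"y":-0.0068,"z":0.0125,"rx":-0.1,"ry":0,"rz":0},{"x":-0.001,"y":-0.0068,"z":0.0125,"rx":0,"ry":0,"rz":0},{"x":0,"y":0,"z":0,"rx":0,"ry":0,"rz":0}]}}

```text
time: 4.87
tool_pos: [0.4485, -0.2301, 0.0412]
ee_rot: [2.639, -0.013, -1.693]
wrist_force: [-0.6, 1.0, -0.8]
width: 0.0943
```

```bash
python3 - <<'E'
from h import *
from bench import robot
o=robot.get_obs(); print(o['time'],o['tool_pos'],o['ee_rot'],o['wrist_force'])
R1=rpy([np.pi,0,-1.685])@R.from_rotvec([-30,0,0],degrees=True).as_matrix()
plan(o['tool_pos'],o['ee_rot'],[.4455,-.2275,.0362],R1,1)
E
```

```text
4.8667 [ 0.44846782 -0.23014753  0.04115683] [ 2.63943355 -0.01265575 -1.69268882] [-0.63755163  0.96532712 -0.77348786]
[{"x": -0.0023, "y": 0.0005, "z": 0.0059, "rx": -1.23, "ry": -0.42, "rz": -0.74}]
```

>>> {"method": "jog_arm", "body": {"series": [{"x":-0.0023,"y":0.0005,"z":0.0059,"rx":-1.2,"ry":-0.4,"rz":-0.7},{"x":0,"y":0,"z":0,"rx":0,"ry":0,"rz":0}]}}

```text
time: 5.03
tool_pos: [0.4449, -0.2272, 0.0359]
ee_rot: [2.617, 0.001, -1.685]
wrist_force: [0.6, 0.9, -0.8]
width: 0.0944
```

>>> {"method": "jog_arm", "body": {"series": [{"x":0,"y":0,"z":0,"rx":0,"ry":0,"rz":0},{"x":0,"y":0,"z":0,"rx":0,"ry":0,"rz":0},{"x":0,"y":0,"z":0,"rx":0,"ry":0,"rz":0},{"x":0,"y":0,"z":0,"rx":0,"ry":0,"rz":0},{"x":0,"y":0,"z":0,"rx":0,"ry":0,"rz":0}], "claw": 0.3}}

```text
time: 5.45
tool_pos: [0.4462, -0.2278, 0.0374]
ee_rot: [2.619, -0.001, -1.685]
wrist_force: [0.0, 0.1, -0.5]
width: 0.0694
```

```bash
python3 - <<'E'
from h import *
from bench import robot,cams
import pickle
s=cams.snapshot("wrist"); pickle.dump(s,open("w4.pkl","wb"))
im=s["img"][:,:,::-1].copy()
o=robot.get_obs(); print(o['time'],o['tool_pos'],o['ee_rot'],o['wrist_force'],o['width'])
cv2.imwrite("pics/w4.png",cv2.resize(im,(784,588)))
E
```

```text
5.5 [ 0.44625864 -0.22786254  0.03736307] [ 2.61931285e+00 -6.25740290e-04 -1.68456794e+00] [-0.28021209  0.49561042 -0.75539887] 0.06945604518634434
```

View pics/w4.png

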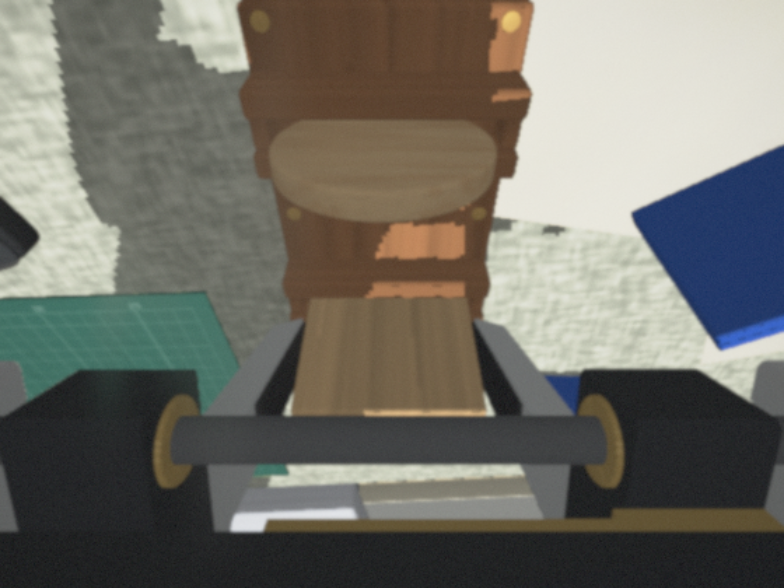

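>>> {"method": "jog_arm", "body": {"series": [{"x":0,"y":0.004,"z":-0.007,"rx":0,"ry":0,"rz":0},{"x":0,"y":0.01,"z":-0.0173,"rx":0,"ry":0,"rz":0},{"x":0,"y":0.015,"z":-0.026,"rx":0,"ry":0,"rz":0},{"x":0,"y":0.015,"z":-0.026,"rx":0,"ry":0,"rz":0},{"x":0,"y":0.015,"z":-0.026,"rx":0,"ry":0,"rz":0},{"x":0,"y":0.015,"z":-0.026,"rx":0,"ry":0,"rz":0}]}}

```text
time: 6.0
tool_pos: [0.4427, -0.2258, 0.1857]
ee_rot: [2.604, 0.006, -1.684]
wrist_force: [0.2, -1.0, -0.1]
width: 0.0696
```

```bash
python3 - <<'E'
from h import *
from bench import robot,cams
import pickle
s=cams.snapshot("wrist"); t=cams.snapshot("side")
o=robot.get_obs(); print(o['time'],o['tool_pos'],o['ee_rot'],o['wrist_force'],o['width'],o['joint_positions'])
cv2.imwrite("pics/w5.png",s["img"][:,:,::-1])
cv2.imwrite("pics/s5.png",cv2.resize(t["img"][140:340,200:420,::-1],None,fx=3,fy=3))
E
```

```text
6.1 [ 0.44518255 -0.22713207  0.19036281] [ 2.61605899e+00  1.34264650e-03 -1.68460092e+00] [0.63673425 0.00191838 0.20941249] 0.06964705053369528 [-0.46477913  0.36731036  1.1581961  -0.20061897  2.10618154  1.16007782]
```

View pics/w5.png

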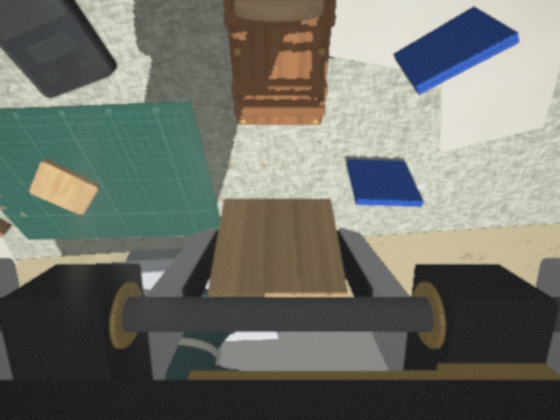

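View pics/s5.png

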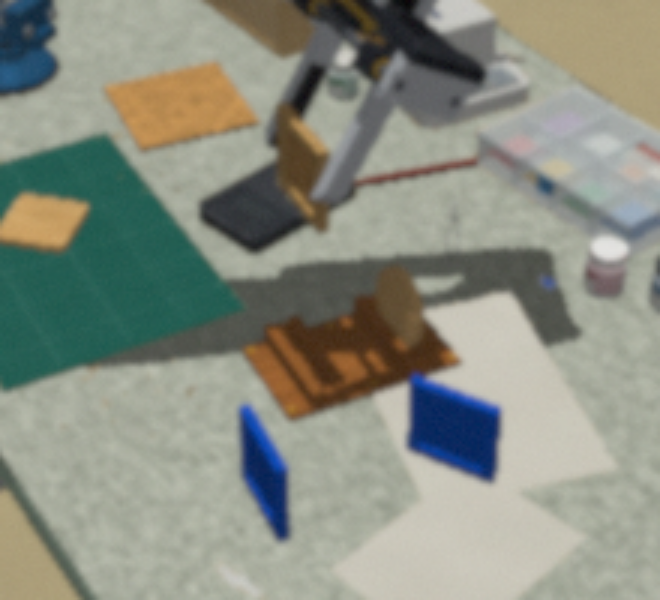

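```bash
python3 - <<'E'
from h import *
np.set_printoptions(precision=3,suppress=True)
for n,p in dict(vise_right=(150,208),vise_top=(135,188),drawer_fr=(172,128),drawer_bk=(172,105),cab=(170,100),scale_l=(196,100),jar=(215,114),mat_wood=(231,242),phone_l=(247,150)).items():
    print(n,[atz(TOP,p,z)[:2] for z in (0.02,.1,.2)])
E
```

```text
vise_right [array([0.446, 0.264]), array([0.432, 0.237]), array([0.415, 0.203])]
vise_top [array([0.5  , 0.307]), array([0.482, 0.276]), array([0.459, 0.239])]
drawer_fr [array([0.664, 0.217]), array([0.634, 0.193]), array([0.596, 0.164])]
drawer_bk [array([0.731, 0.219]), array([0.695, 0.196]), array([0.65 , 0.166])]
cab [array([0.745, 0.226]), array([0.709, 0.202]), array([0.663, 0.171])]
scale_l [array([0.744, 0.154]), array([0.708, 0.136]), array([0.662, 0.112])]
jar [array([0.703, 0.101]), array([0.67 , 0.087]), array([0.628, 0.069])]
mat_wood [array([0.356, 0.052]), array([0.349, 0.041]), array([0.341, 0.028])]
phone_l [array([0.6  , 0.013]), array([0.575, 0.006]), array([ 0.543, -0.004])]
```

```bash
python3 - <<'E'
import cv2
a=cv2.imread("pics/side0.png")[80:240,130:330]
cv2.imwrite("pics/side0d.png",cv2.resize(a,None,fx=3.7,fy=3.7,interpolation=cv2.INTER_CUBIC))
E
```

```text
(no output)
```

View pics/side0d.png

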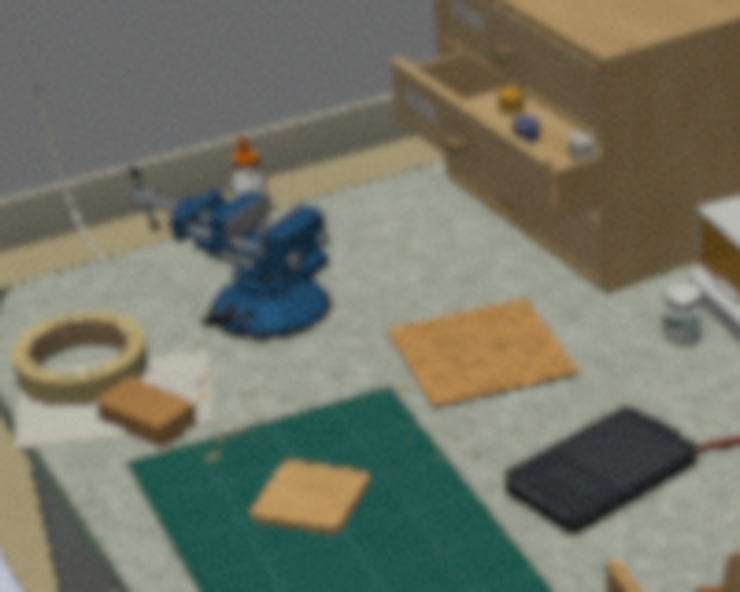

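```bash
cat >> h.py <<'E'
def final_pose(g_deg, center, tilt_extra=0.):
    y0=-0.1146
    C0=np.array([[np.cos(y0),-np.sin(y0),0],[np.sin(y0),np.cos(y0),0],[0,0,1.]])
    T=C0.T@rpy([2.6193,-.0006,-1.6846])
    v=C0.T@(np.array([.4463,-.2279,.0374])-np.array([.450,-.228,.041]))
    g=np.deg2rad(g_deg);h=np.array([np.cos(g),np.sin(g),0]);x=np.array([0,0,1.]);z=-h;y=np.cross(z,x)
    C1=np.stack([x,y,z],1)
    return np.array(center)+C1@v, C1@T
PAD=np.array([.552,.159,.006])
E
python3 - <<'E'
from h import *
from bench import robot
np.set_printoptions(precision=4,suppress=True)
o=robot.get_obs();print(o['time'],o['tool_pos'])
p,Rf=final_pose(35,PAD+[0,0,.0125]); print(p,Rf)
h=np.array([np.cos(.611),np.sin(.611),0])
plan(o['tool_pos'],o['ee_rot'],p-.04*h+[0,0,.11],Rf,16)
E
```

```text
6.1 [ 0.4452 -0.2271  0.1904]
[0.5551 0.1608 0.0148] [[ 0.5731 -0.4084  0.7105]
 [-0.8195 -0.2865  0.4964]
 [ 0.0008 -0.8667 -0.4989]]
[{"x": -0.0232, "y": -0.004, "z": 0.0025, "rx": 5.37, "ry": -0.73, "rz": -2.77}, {"x": -0.023, "y": -0.0048, "z": 0.0032, "rx": 5.37, "ry": -0.73, "rz": -2.77}, {"x": -0.0227, "y": -0.0056, "z": 0.004, "rx": 5.37, "ry": -0.73, "rz": -2.77}, {"x": -0.0223, "y": -0.0063, "z": 0.0048, "rx": 5.37, "ry": -0.73, "rz": -2.77}, {"x": -0.0219, "y": -0.0069, "z": 0.0057, "rx": 5.37, "ry": -0.73, "rz": -2.77}, {"x": -0.0215, "y": -0.0073, "z": 0.0066, "rx": 5.37, "ry": -0.73, "rz": -2.77}, {"x": -0.021, "y": -0.0077, "z": 0.0076, "rx": 5.37, "ry": -0.73, "rz": -2.77}, {"x": -0.0206, "y": -0.0079, "z": 0.0086, "rx": 5.37, "ry": -0.73, "rz": -2.77}, {"x": -0.0201, "y": -0.0081, "z": 0.0096, "rx": 5.37, "ry": -0.73, "rz": -2.77}, {"x": -0.0195, "y": -0.0081, "z": 0.0106, "rx": 5.37, "ry": -0.73, "rz": -2.77}, {"x": -0.019, "y": -0.008, "z": 0.0116, "rx": 5.37, "ry": -0.73, "rz": -2.77}, {"x": -0.0185, "y": -0.0077, "z": 0.0126, "rx": 5.37, "ry": -0.73, "rz": -2.77}]
[{"x": -0.0179, "y": -0.0074, "z": 0.0136, "rx": 5.37, "ry": -0.73, "rz": -2.77}, {"x": -0.0174, "y": -0.0069, "z": 0.0145, "rx": 5.37, "ry": -0.73, "rz": -2.77}, {"x": -0.0169, "y": -0.0064, "z": 0.0153, "rx": 5.37, "ry": -0.73, "rz": -2.77}, {"x": -0.0164, "y": -0.0057, "z": 0.0161, "rx": 5.37, "ry": -0.73, "rz": -2.77}]
```

>>> {"method": "jog_arm", "body": {"series": [{"x":-0.0232,"y":-0.004,"z":0.0025,"rx":5.4,"ry":-0.7,"rz":-2.8},{"x":-0.023,"y":-0.0048,"z":0.0032,"rx":5.4,"ry":-0.7,"rz":-2.8},{"x":-0.0227,"y":-0.0056,"z":0.004,"rx":5.4,"ry":-0.7,"rz":-2.8},{"x":-0.0223,"y":-0.0063,"z":0.0048,"rx":5.4,"ry":-0.7,"rz":-2.8},{"x":-0.0219,"y":-0.0069,"z":0.0057,"rx":5.4,"ry":-0.7,"rz":-2.8},{"x":-0.0215,"y":-0.0073,"z":0.0066,"rx":5.4,"ry":-0.7,"rz":-2.8},{"x":-0.021,"y":-0.0077,"z":0.0076,"rx":5.4,"ry":-0.7,"rz":-2.8},{"x":-0.0206,"y":-0.0079,"z":0.0086,"rx":5.4,"ry":-0.7,"rz":-2.8}]}}

```text
time: 6.77
tool_pos: [0.4884, -0.0396, 0.1522]
ee_rot: [-2.843, 0.147, -1.305]
wrist_force: [-0.1, 0.3, -0.2]
width: 0.0697
```

```bash
python3 - <<'E'
from h import *
from bench import robot
np.set_printoptions(precision=4,suppress=True)
o=robot.get_obs();print(o['time'],o['tool_pos'],o['ee_rot'],o['joint_positions'],o['width'],o['wrist_force'])
p,Rf=final_pose(35,PAD+[0,0,.0125]); 
h=np.array([np.cos(.611),np.sin(.611),0])
plan(o['tool_pos'],o['ee_rot'],p-.04*h+[0,0,.11],Rf,9)
E
```

```text
6.7667 [ 0.4884 -0.0396  0.1522] [-2.8428  0.1469 -1.3054] [-0.4125 -0.1885  1.7779  0.3019  1.411   0.8878] 0.06971666221574331 [-0.1469  0.3263 -0.181 ]
[{"x": -0.0174, "y": -0.0068, "z": 0.008, "rx": 4.56, "ry": -0.65, "rz": -2.34}, {"x": -0.017, "y": -0.0068, "z": 0.0087, "rx": 4.56, "ry": -0.65, "rz": -2.34}, {"x": -0.0166, "y": -0.0068, "z": 0.0095, "rx": 4.56, "ry": -0.65, "rz": -2.34}, {"x": -0.0163, "y": -0.0067, "z": 0.0102, "rx": 4.56, "ry": -0.65, "rz": -2.34}, {"x": -0.0159, "y": -0.0065, "z": 0.0109, "rx": 4.56, "ry": -0.65, "rz": -2.34}, {"x": -0.0155, "y": -0.0062, "z": 0.0116, "rx": 4.56, "ry": -0.65, "rz": -2.34}, {"x": -0.0151, "y": -0.0059, "z": 0.0122, "rx": 4.56, "ry": -0.65, "rz": -2.34}, {"x": -0.0147, "y": -0.0055, "z": 0.0129, "rx": 4.56, "ry": -0.65, "rz": -2.34}, {"x": -0.0144, "y": -0.0051, "z": 0.0134, "rx": 4.56, "ry": -0.65, "rz": -2.34}]
```

>>> {"method": "jog_arm", "body": {"series": [{"x":-0.0174,"y":-0.0068,"z":0.008,"rx":4.6,"ry":-0.65,"rz":-2.3},{"x":-0.017,"y":-0.0068,"z":0.0087,"rx":4.6,"ry":-0.65,"rz":-2.3},{"x":-0.0166,"y":-0.0068,"z":0.0095,"rx":4.6,"ry":-0.65,"rz":-2.3},{"x":-0.0163,"y":-0.0067,"z":0.0102,"rx":4.6,"ry":-0.65,"rz":-2.3},{"x":-0.0159,"y":-0.0065,"z":0.0109,"rx":4.6,"ry":-0.65,"rz":-2.3},{"x":-0.0155,"y":-0.0062,"z":0.0116,"rx":4.6,"ry":-0.65,"rz":-2.3}]}}

```text
time: 7.27
tool_pos: [0.5081, 0.0853, 0.1329]
ee_rot: [-2.308, 0.068, -1.057]
wrist_force: [-0.2, 0.5, -1.6]
width: 0.0696
```

```bash
python3 - <<'E'
from h import *
from bench import robot
np.set_printoptions(precision=4,suppress=True)
o=robot.get_obs();print(o['time'],o['tool_pos'],o['ee_rot'],o['joint_positions'],o['width'],o['wrist_force'])
p,Rf=final_pose(35,PAD+[0,0,.0125]); 
h=np.array([np.cos(.611),np.sin(.611),0])
plan(o['tool_pos'],o['ee_rot'],p-.04*h+[0,0,.11],Rf,4)
E
```

```text
7.2667 [0.5081 0.0853 0.1329] [-2.3079  0.068  -1.0574] [-0.3842 -0.4153  2.1806  0.8123  0.9913  0.3756] 0.06962373201925616 [-0.228   0.4892 -1.6081]
[{"x": -0.0095, "y": -0.0044, "z": 0.0089, "rx": 3.03, "ry": -0.54, "rz": -1.62}, {"x": -0.0093, "y": -0.0042, "z": 0.0092, "rx": 3.03, "ry": -0.54, "rz": -1.62}, {"x": -0.0091, "y": -0.004, "z": 0.0095, "rx": 3.03, "ry": -0.54, "rz": -1.62}, {"x": -0.0089, "y": -0.0037, "z": 0.0098, "rx": 3.03, "ry": -0.54, "rz": -1.62}]
```

```bash
cat > kin.py <<'E'
from h import *
from scipy.optimize import least_squares
D=[([1.10492,.08793,1.37223,0,1.68363,-.10312],[.19494,.5137,.20433],[-3.14138,.00219,1.20804]),
([-.76773,-.148,1.49269,.01018,1.77935,1.0257],[.36521,-.26901,.26004],[-3.121,-.001,-1.791]),
([-.56746,-.11812,1.52261,.00795,1.71613,1.09357],[.42319,-.19935,.23135],[-3.11935,-.00267,-1.65983]),
([-.47469,.39315,1.21307,-.20218,2.02398,1.18727],[.44483,-.23612,.14582],[2.61548,-.01379,-1.70159]),
([-.46478,.36731,1.1582,-.20062,2.10618,1.16008],[.44518,-.22713,.19036],[2.61606,.00134,-1.6846]),
([-.4125,-.1885,1.7779,.3019,1.411,.8878],[.4884,-.0396,.1522],[-2.8428,.1469,-1.3054]),
([-.3842,-.4153,2.1806,.8123,.9913,.3756],[.5081,.0853,.1329],[-2.3079,.068,-1.0574])]
def E(ax,a): return R.from_euler(ax,a).as_matrix()
def fk(q,P,s4=1,s6=1,c6=0.):
    a1,h,a2,L2,a3,L3,d,a5,L5=P
    R1=E('z',q[0]);R2=R1@E('y',q[1]);R3=R2@E('y',q[2]);R4=R3@E('z',s4*q[3]);R5=R4@E('y',q[4]);R6=R5@E('z',s6*q[5]+c6)
    return R1@[a1,d,h]+R2@[a2,0,L2]+R3@[a3,0,L3]+R5@[a5,0,L5],R6
E
python3 - <<'E'
from kin import *
np.set_printoptions(precision=4,suppress=True)
for s4 in(1,-1):
  for s6 in (1,-1):
    for c6 in (0,np.pi):
      e=[R.from_matrix(rpy(a).T@fk(q,[0]*9,s4,s6,c6)[1]).magnitude() for q,p,a in D]; print(s4,s6,c6,np.round(e,3))
E
```

```text
1 1 0 [3.142 3.141 3.142 3.142 3.142 3.142 3.142]
1 1 3.141592653589793 [0.    0.001 0.    0.    0.    0.    0.   ]
1 -1 0 [2.935 1.09  0.954 0.767 0.821 1.366 2.39 ]
1 -1 3.141592653589793 [0.206 2.051 2.187 2.375 2.32  1.776 0.751]
-1 1 0 [3.142 3.137 3.139 2.966 2.938 3.047 2.324]
-1 1 3.141592653589793 [0.    0.02  0.016 0.404 0.401 0.604 1.625]
-1 -1 0 [2.935 1.095 0.957 0.688 0.702 1.382 1.799]
-1 -1 3.141592653589793 [0.206 2.047 2.185 2.563 2.536 1.939 2.108]
```

Orientation model is exact. Next I'll fit the lengths and check that the placing pose is reachable.

```bash
cat >> kin.py <<'E'
def res(P): return np.concatenate([fk(q,P,1,1,np.pi)[0]-p for q,p,a in D])
f=least_squares(lambda P:np.r_[res(P),1e-4*np.array(P)],[0,.2,0,.3,0,.3,0.05,0,.25]); PF=f.x
def ik(p,Rm,q0):
    def r(q):
        a,B=fk(q,PF,1,1,np.pi); return np.r_[(a-p)*5,R.from_matrix(Rm.T@B).as_rotvec()]
    lo=np.array([-3.1,-.76,.27,-1.08,.17,-2.57]);hi=np.array([3.1,2.03,2.55,4.22,2.65,2.57])
    s=least_squares(r,q0,bounds=(lo,hi)); return s.x,np.linalg.norm(s.fun)
E
python3 - <<'E'
from kin import *
np.set_printoptions(precision=3,suppress=True)
print(PF,abs(res(PF)).max())
h=lambda g:np.array([np.cos(np.deg2rad(g)),np.sin(np.deg2rad(g)),0])
for g in (0,15,25,35,45,55,65):
    p,Rf=final_pose(g,PAD+[0,0,.0125])
    q0=np.array(D[-1][0])
    for nm,t in (("pre",p-.04*h(g)+[0,0,.11]),("up",p+[0,0,.08]),("fin",p),("ret",p-.08*Rf[:,2])): 
        q,e=ik(t,Rf,q0); print(g,nm,q,round(e,4)); q0=q
E
```

```text
[-0.     0.153 -0.     0.449  0.101  0.5    0.057 -0.     0.351] 2.3660683614035172e-05
0 pre [ 0.374 -0.435  2.318 -0.845  0.389  2.57 ] 0.0454
0 up [ 0.295 -0.282  2.27  -0.865  0.263  2.57 ] 0.0775
0 fin [ 0.251 -0.136  2.276 -0.87   0.17   2.57 ] 0.1758
0 ret [ 0.32  -0.416  2.431 -0.849  0.248  2.57 ] 0.1194
15 pre [ 0.064 -0.512  2.384  0.647  0.285  0.844] 0.0
15 up [ 0.088 -0.308  2.334  1.121  0.17   0.368] 0.0039
15 fin [ 0.093 -0.075  2.383  2.528  0.254 -1.057] 0.0
15 ret [ 0.035 -0.444  2.516  1.409  0.198  0.05 ] 0.0
25 pre [-0.172 -0.476  2.365  1.101  0.588  0.214] 0.0
25 up [-0.088 -0.284  2.319  1.323  0.463 -0.005] 0.0
25 fin [-0.088 -0.057  2.367  1.877  0.472 -0.623] 0.0
25 ret [-0.25  -0.395  2.49   1.398  0.591 -0.181] 0.0
35 pre [-0.338 -0.368  2.302  1.184  0.863 -0.048] 0.0
35 up [-0.229 -0.212  2.267  1.31   0.73  -0.164] 0.0
35 fin [-0.229  0.001  2.311  1.607  0.701 -0.555] 0.0
35 ret [-0.433 -0.261  2.408  1.334  0.879 -0.347] 0.0
45 pre [-0.433 -0.23   2.207  1.175  1.078 -0.211] 0.0
45 up [-0.321 -0.112  2.186  1.259  0.951 -0.276] 0.0
45 fin [-0.321  0.082  2.226  1.432  0.898 -0.562] 0.0
45 ret [-0.523 -0.108  2.29   1.249  1.08  -0.46 ] 0.0
55 pre [-0.475 -0.089  2.09   1.131  1.249 -0.322] 0.0
55 up [-0.371 -0.003  2.084  1.193  1.133 -0.361] 0.0
55 fin [-0.371  0.171  2.12   1.295  1.065 -0.585] 0.0
55 ret [-0.554  0.035  2.154  1.159  1.234 -0.533] 0.0
65 pre [-0.481  0.044  1.96   1.075  1.395 -0.402] 0.0
65 up [-0.389  0.105  1.969  1.122  1.29  -0.427] 0.0
65 fin [-0.389  0.261  2.002  1.179  1.212 -0.609] 0.0
65 ret [-0.549  0.166  2.006  1.075  1.367 -0.58 ] 0.0
```

```bash
python3 - <<'E'
from kin import *
from bench import robot
np.set_printoptions(precision=4,suppress=True)
o=robot.get_obs();print(o['time'],o['tool_pos'])
p,Rf=final_pose(45,PAD+[0,0,.0125]); h=np.array([.7071,.7071,0])
plan(o['tool_pos'],o['ee_rot'],p-.04*h+[0,0,.09],Rf,5)
E
```

```text
7.2667 [0.5081 0.0853 0.1329]
[{"x": -0.0061, "y": -0.0008, "z": 0.0099, "rx": 2.34, "ry": -2.05, "rz": -2.47}, {"x": -0.0057, "y": -0.0007, "z": 0.0101, "rx": 2.34, "ry": -2.05, "rz": -2.47}, {"x": -0.0053, "y": -0.0005, "z": 0.0104, "rx": 2.34, "ry": -2.05, "rz": -2.47}, {"x": -0.0049, "y": -0.0003, "z": 0.0106, "rx": 2.34, "ry": -2.05, "rz": -2.47}, {"x": -0.0045, "z": 0.0107, "rx": 2.34, "ry": -2.05, "rz": -2.47}]
```

>>> {"method": "jog_arm", "body": {"series": [{"x":-0.006,"y":-0.0008,"z":0.01,"rx":2.35,"ry":-2.05,"rz":-2.45},{"x":-0.0057,"y":-0.0007,"z":0.01,"rx":2.35,"ry":-2.05,"rz":-2.45},{"x":-0.0053,"y":-0.0005,"z":0.0104,"rx":2.35,"ry":-2.05,"rz":-2.45},{"x":-0.005,"y":-0.0003,"z":0.0106,"rx":2.35,"ry":-2.05,"rz":-2.45},{"x":-0.0045,"y":0,"z":0.0107,"rx":2.35,"ry":-2.05,"rz":-2.45},{"x":0,"y":0,"z":0,"rx":0,"ry":0,"rz":0}]}}

```text
time: 7.77
tool_pos: [0.518, 0.1402, 0.0958]
ee_rot: [-2.087, 0.0, -0.773]
wrist_force: [-0.4, 0.9, -0.9]
width: 0.0699
```

```bash
python3 - <<'E'
from kin import *
from bench import robot,cams
np.set_printoptions(precision=4,suppress=True)
t=cams.snapshot("side");u=cams.snapshot("top");w=cams.snapshot("wrist")
o=robot.get_obs();print(o['time'],o['tool_pos'],o['ee_rot'],o['joint_positions'],o['width'],o['wrist_force'])
p,Rf=final_pose(45,PAD+[0,0,.0125]); h=np.array([.7071,.7071,0]); print(p)
plan(o['tool_pos'],o['ee_rot'],p-.015*h+[0,0,.03],Rf,4)
a=cv2.resize(t["img"][60:260,140:340],(600,600)); 
cv2.imwrite("pics/s6.png",a[:,:,::-1])
b=cv2.resize(u["img"][80:280,90:290],(600,600)); cv2.imwrite("pics/t6.png",b[:,:,::-1])
cv2.imwrite("pics/w6.png",w["img"][:,:,::-1])
E
```

```text
7.9167 [0.5195 0.1395 0.0995] [-2.085  -0.0051 -0.7745] [-0.4311 -0.192   2.2461  1.2216  1.0585 -0.3049] 0.06931675892252054 [ 0.7953  0.1146 -0.4581]
[0.5548 0.1613 0.0148]
[{"x": 0.0024, "y": 0.0088, "z": 0.0122, "rx": -0.12, "ry": 0.11, "rz": 0.13}, {"x": 0.0024, "y": 0.0088, "z": 0.0123, "rx": -0.12, "ry": 0.11, "rz": 0.13}, {"x": 0.0024, "y": 0.0087, "z": 0.0123, "rx": -0.12, "ry": 0.11, "rz": 0.13}, {"x": 0.0024, "y": 0.0087, "z": 0.0123, "rx": -0.12, "ry": 0.11, "rz": 0.13}]
```

View pics/s6.png

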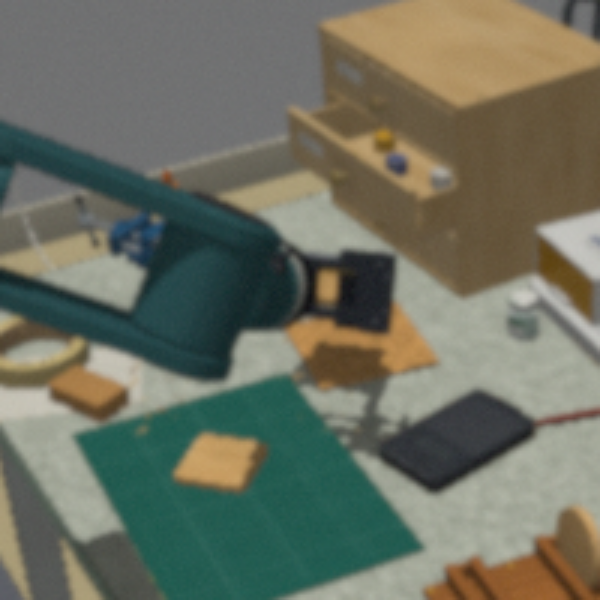

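View pics/t6.png

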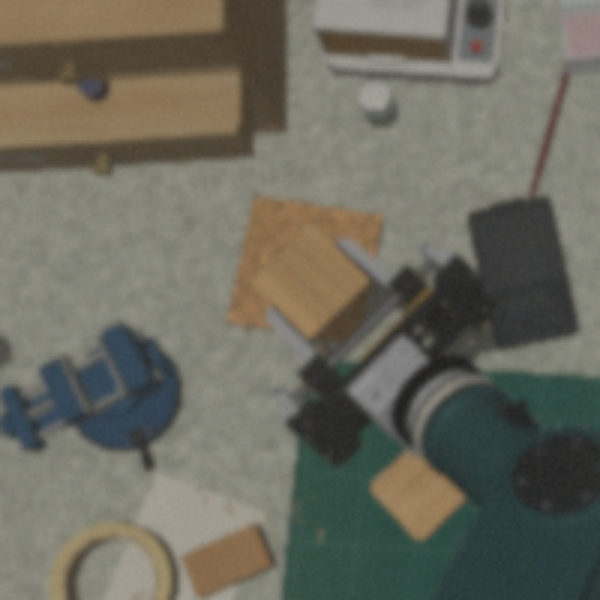

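View pics/w6.png

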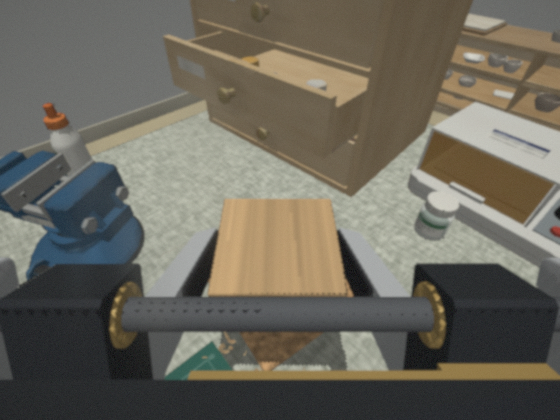

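>>> {"method": "jog_arm", "body": {"series": [{"x":0.0024,"y":0.0088,"z":0.0122,"rx":-0.1,"ry":0.1,"rz":0.1},{"x":0.0024,"y":0.0088,"z":0.0123,"rx":-0.1,"ry":0.1,"rz":0.1},{"x":0.0024,"y":0.0087,"z":0.0123,"rx":-0.1,"ry":0.1,"rz":0.1},{"x":0.0024,"y":0.0087,"z":0.0123,"rx":-0.1,"ry":0.1,"rz":0.1},{"x":0,"y":0,"z":0,"rx":0,"ry":0,"rz":0}]}}

```text
time: 8.33
tool_pos: [0.5498, 0.1482, 0.0522]
ee_rot: [-2.089, -0.019, -0.789]
wrist_force: [-0.5, -0.8, -0.7]
width: 0.0697
```

```bash
python3 - <<'E'
from kin import *
from bench import robot,cams
np.set_printoptions(precision=4,suppress=True)
u=cams.snapshot("top")
o=robot.get_obs();print(o['time'],o['tool_pos'],o['ee_rot'],o['width'],o['wrist_force'])
p,Rf=final_pose(45,PAD+[0,0,.0125]); 
plan(o['tool_pos'],o['ee_rot'],p+[0,0,.002],Rf,3)
b=cv2.resize(u["img"][110:230,130:250],(720,720),interpolation=cv2.INTER_CUBIC)[:600]; cv2.imwrite("pics/t7.png",b[:,:,::-1])
# expected coaster outline now
v=np.array(o['tool_pos'])-p; 
c=PAD+[0,0,.0125]+v; h=np.array([.7071,.7071,0]);l=np.array([-.7071,.7071,0])
print(c,[ (proj(u,c+a*.035*h+b_*.035*l+[0,0,.0045])-[130,110])*6 for a,b_ in((1,1),(1,-1),(-1,-1),(-1,1))])
print((proj(u,PAD)-[130,110])*6)
E
```

```text
8.3833 [0.5501 0.1481 0.0536] [-2.0871 -0.0199 -0.7892] 0.06989883838493087 [-0.1438 -0.2528 -1.0281]
[{"x": -0.0023, "y": 0.0086, "z": 0.0097, "rx": -0.11, "ry": -0.23, "rz": 0.29}, {"x": -0.0022, "y": 0.0086, "z": 0.0097, "rx": -0.11, "ry": -0.23, "rz": 0.29}, {"x": -0.0021, "y": 0.0085, "z": 0.0097, "rx": -0.11, "ry": -0.23, "rz": 0.29}]
[0.5473 0.1458 0.0573] [array([262.6626, 334.2498]), array([383.1218, 221.1389]), array([495.7778, 331.8873]), array([375.1025, 447.058 ])]
[377.9204 356.9328]
```

View pics/t7.png

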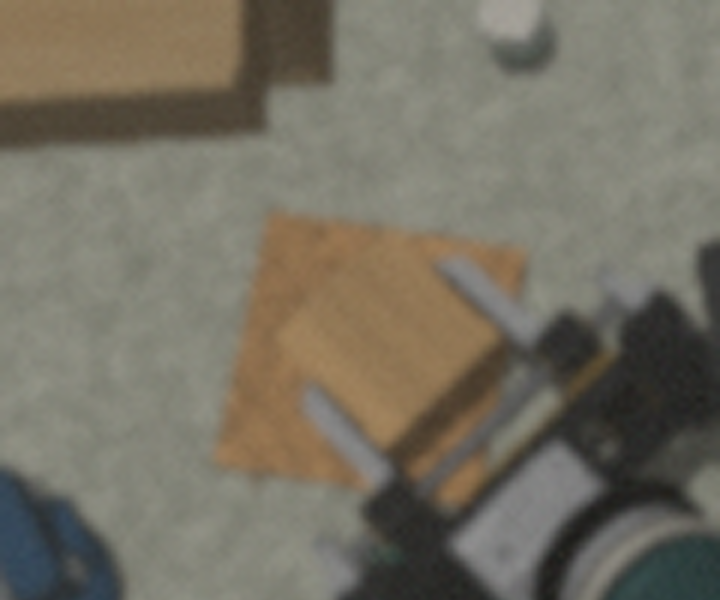

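>>> {"method": "jog_arm", "body": {"series": [{"x":-0.003,"y":0.0085,"z":0.0098,"rx":-0.1,"ry":-0.2,"rz":0.3},{"x":-0.003,"y":0.0085,"z":0.0098,"rx":-0.1,"ry":-0.2,"rz":0.3},{"x":-0.0025,"y":0.0085,"z":0.0098,"rx":-0.1,"ry":-0.2,"rz":0.3},{"x":0,"y":0,"z":0,"rx":0,"ry":0,"rz":0},{"x":0,"y":0,"z":0,"rx":0,"ry":0,"rz":0}]}}

```text
time: 8.8
tool_pos: [0.558, 0.1616, 0.0263]
ee_rot: [-2.084, -0.013, -0.789]
wrist_force: [0.5, 0.8, -0.6]
width: 0.0699
```

```bash
python3 - <<'E'
from kin import *
from bench import robot,cams
np.set_printoptions(precision=4,suppress=True)
w=cams.snapshot("side")
o=robot.get_obs();print(o['time'],o['tool_pos'],o['ee_rot'],o['width'],o['wrist_force'])
p,Rf=final_pose(45,PAD+[0.001,.002,.0125]); print(p)
plan(o['tool_pos'],o['ee_rot'],p+[0,0,.001],Rf,1)
b=cv2.resize(w["img"][130:220,210:310],(700,630),interpolation=cv2.INTER_CUBIC)[:600]; cv2.imwrite("pics/s8.png",b[:,:,::-1])
E
```

```text
8.85 [0.5581 0.1615 0.0265] [-2.0842 -0.014  -0.7891] 0.0696287299099842 [-0.6261 -0.2502 -1.0267]
[0.5558 0.1633 0.0148]
[{"x": -0.003, "y": 0.0094, "z": 0.0049, "rx": -0.51, "ry": -0.53, "rz": 0.57}]
```

View pics/s8.png

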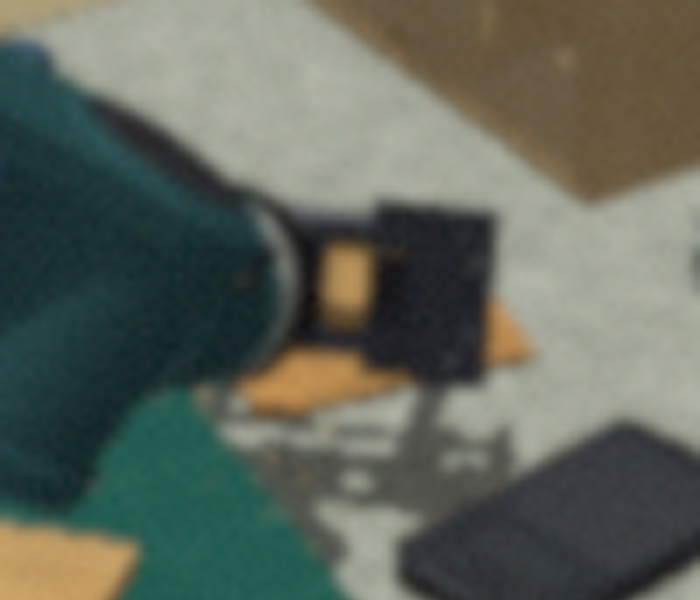

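>>> {"method": "jog_arm", "body": {"series": [{"x":-0.0015,"y":0.005,"z":0.0027,"rx":-0.3,"ry":-0.3,"rz":0.3},{"x":-0.0015,"y":0.005,"z":0.0027,"rx":-0.2,"ry":-0.2,"rz":0.3},{"x":0,"y":0,"z":0,"rx":0,"ry":0,"rz":0}]}}

```text
time: 9.1
tool_pos: [0.5573, 0.1624, 0.0182]
ee_rot: [-2.09, -0.005, -0.787]
wrist_force: [-0.9, -0.0, -0.1]
width: 0.0697
```

```bash
python3 - <<'E'
from kin import *
from bench import robot,cams
np.set_printoptions(precision=4,suppress=True)
o=robot.get_obs();print(o['time'],o['tool_pos'],o['ee_rot'],o['width'],o['wrist_force'])
p,Rf=final_pose(45,PAD+[0.001,.002,.0125]); print(p)
plan(o['tool_pos'],o['ee_rot'],p+[0,0,0],Rf,1)
E
```

```text
9.1 [0.5573 0.1624 0.0182] [-2.0903 -0.0055 -0.7875] 0.06971621522464054 [-0.8916 -0.0064 -0.0846]
[0.5558 0.1633 0.0148]
[{"x": -0.0018, "y": 0.0032, "z": 0.0013, "rx": -0.16, "ry": -0.21, "rz": 0.19}]
```

One more small step down until the fingertips are near the pad, watching the force.

>>> {"method": "jog_arm", "body": {"series": [{"x":-0.0015,"y":0.0035,"z":0.0018,"rx":-0.1,"ry":-0.2,"rz":0.2},{"x":0,"y":0,"z":0,"rx":0,"ry":0,"rz":0}]}}

```text
time: 9.27
tool_pos: [0.5564, 0.163, 0.0146]
ee_rot: [-2.092, -0.001, -0.787]
wrist_force: [-0.5, 0.2, -0.3]
width: 0.0696
```

>>> {"method": "jog_arm", "body": {"series": [{"x":0,"y":0,"z":0,"rx":0,"ry":0,"rz":0},{"x":0,"y":0,"z":0,"rx":0,"ry":0,"rz":0},{"x":0,"y":0,"z":0,"rx":0,"ry":0,"rz":0},{"x":0,"y":0,"z":0,"rx":0,"ry":0,"rz":0},{"x":0,"y":0,"z":0,"rx":0,"ry":0,"rz":0}], "claw": 1.0}}

```text
time: 9.68
tool_pos: [0.5568, 0.1629, 0.0149]
ee_rot: [-2.091, -0.0, -0.787]
wrist_force: [0.5, -1.1, 0.1]
width: 0.0937
```

```bash
python3 - <<'E'
from kin import *
from bench import robot,cams
np.set_printoptions(precision=4,suppress=True)
u=cams.snapshot("top");w=cams.snapshot("wrist")
o=robot.get_obs();print(o['time'],o['tool_pos'],o['ee_rot'],o['width'],o['wrist_force'])
b=cv2.resize(u["img"][110:230,130:250],(720,720),interpolation=cv2.INTER_CUBIC)[:600]; cv2.imwrite("pics/t9.png",b[:,:,::-1])
cv2.imwrite("pics/w9.png",w["img"][:,:,::-1])
E
```

```text
9.7833 [0.5567 0.1629 0.0149] [-2.0907 -0.0004 -0.7869] 0.09409037596141283 [ 0.5609  0.4985 -0.0164]
```

View pics/t9.png

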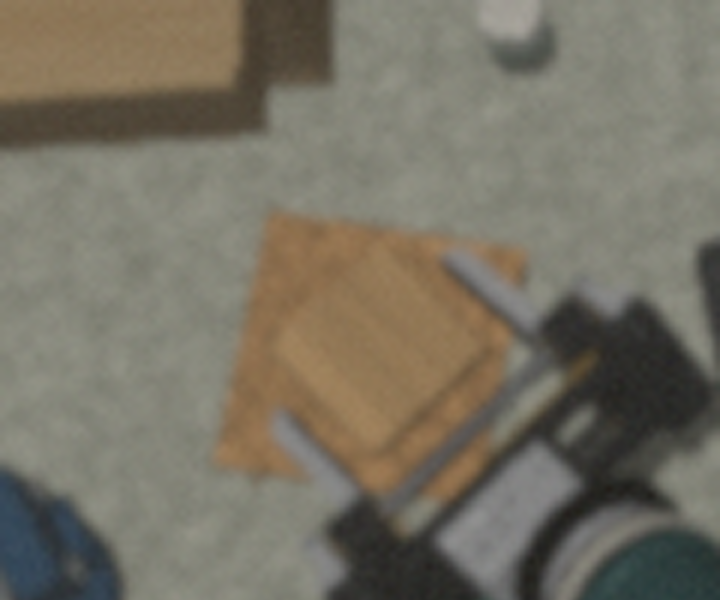

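View pics/w9.png

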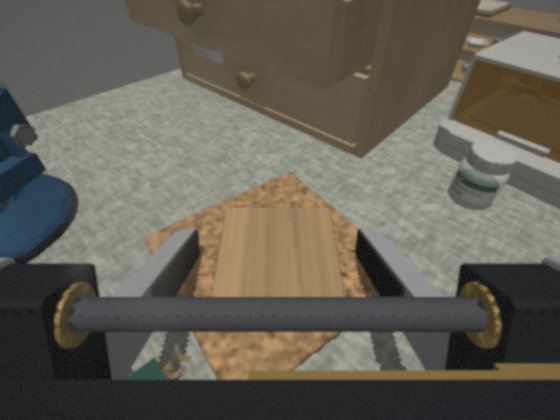

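>>> {"method": "jog_arm", "body": {"series": [{"x":0,"y":0,"z":-0.01,"rx":0,"ry":0,"rz":0},{"x":0,"y":0,"z":-0.02,"rx":0,"ry":0,"rz":0},{"x":0,"y":-0.005,"z":-0.025,"rx":0,"ry":0,"rz":0},{"x":0,"y":-0.01,"z":-0.025,"rx":0,"ry":0,"rz":0},{"x":0,"y":-0.02,"z":-0.02,"rx":0,"ry":0,"rz":0},{"x":0,"y":-0.03,"z":-0.01,"rx":0,"ry":0,"rz":0},{"x":0,"y":-0.03,"z":-0.01,"rx":0,"ry":0,"rz":0},{"x":0,"y":-0.03,"z":-0.01,"rx":0,"ry":0,"rz":0},{"x":0,"y":0,"z":0,"rx":0,"ry":0,"rz":0}]}}

```text
time: 10.53
tool_pos: [0.5143, 0.1237, 0.1927]
ee_rot: [-2.099, 0.008, -0.791]
wrist_force: [0.6, 0.5, 0.2]
width: 0.0939
```

```bash
python3 - <<'E'
from kin import *
from bench import robot,cams
np.set_printoptions(precision=4,suppress=True)
u=cams.snapshot("top");s=cams.snapshot("side")
o=robot.get_obs();print(o['time'],o['tool_pos'],o['ee_rot'],o['width'],o['wrist_force'],o['joint_positions'])
for n,x in(("top",u),("side",s)):
    for t in("coaster_center","pad_top","round_blank_center"): print(n,t,cams.look_for(t,x))
b=cv2.resize(u["img"][110:210,130:250],(720,600),interpolation=cv2.INTER_CUBIC)[:600]; cv2.imwrite("pics/t10.png",b[:,:,::-1])
c=cv2.resize(s["img"][140:290,220:400],(720,600),interpolation=cv2.INTER_CUBIC); cv2.imwrite("pics/s10.png",c[:,:,::-1])
E
```

```text
10.6333 [0.5117 0.1242 0.186 ] [-2.1051  0.015  -0.79  ] 0.09414336312020281 [ 0.6105 -0.2536 -1.2457] [-0.4746 -0.3595  2.1525  1.0791  1.1965 -0.0253]
top coaster_center [{'bbox': [175.9, 155.3, 33.9, 29.6], 'p': 0.91}, {'bbox': [367.0, 239.0, 33.5, 7.4], 'p': 0.79}, {'bbox': [381.3, 177.8, 31.3, 19.6], 'p': 0.59}]
top pad_top [{'bbox': [167.3, 147.1, 48.9, 48.4], 'p': 0.87}]
top round_blank_center [{'bbox': [330.3, 167.5, 26.6, 8.1], 'p': 0.69}]
side coaster_center [{'bbox': [282.0, 274.3, 14.7, 49.0], 'p': 0.94}, {'bbox': [251.8, 166.9, 24.2, 16.3], 'p': 0.64}, {'bbox': [334.4, 265.2, 30.7, 37.5], 'p': 0.56}]
side pad_top [{'bbox': [233.2, 161.7, 50.8, 28.6], 'p': 0.89}]
side round_blank_center [{'bbox': [328.4, 228.3, 12.7, 29.1], 'p': 0.79}]
```

View pics/t10.png

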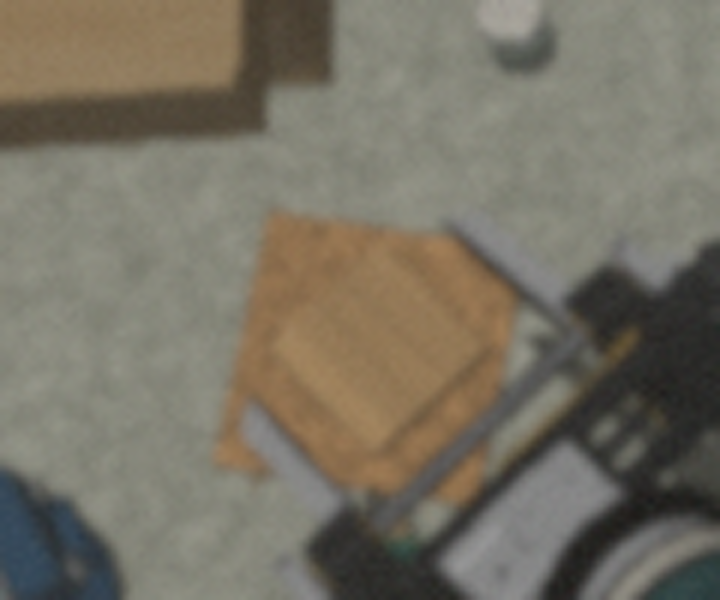

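View pics/s10.png

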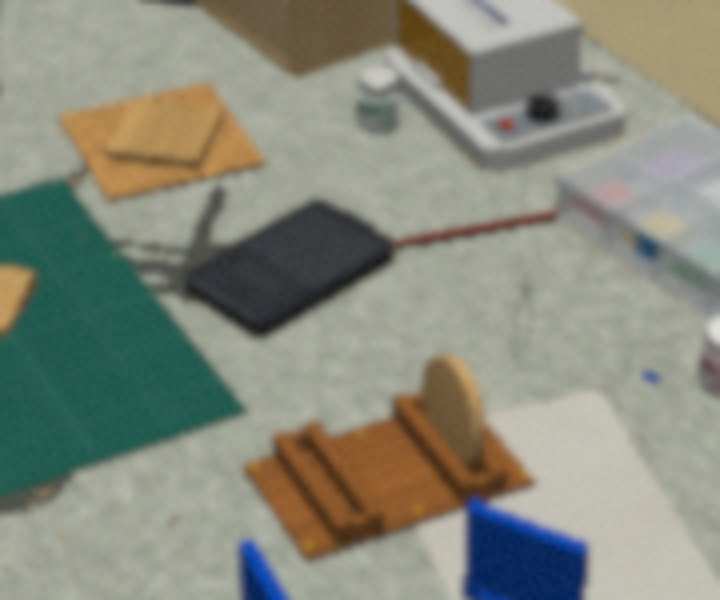

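```bash
python3 - <<'E'
from h import *
np.set_printoptions(precision=4,suppress=True)
t=lambda x,y:(130+x/6,110+y/6)
c=[t(*p) for p in((275,343),(380,248),(492,347),(377,452))]
print(np.mean([atz(TOP,p,.015) for p in c],0))
print("pad",np.mean([atz(TOP,(150+x/2.8,130+y/2.8),.006) for x,y in ((70,43),(189,60),(168,180),(45,162))],0))
s=lambda x,y:(220+x/4,140+y/4)
print("side",np.mean([atz(SIDE,s(*p),.015) for p in((107,152),(141,93),(224,108),(193,166))],0),np.mean([atz(SIDE,s(*p),.006) for p in((60,120),(210,85),(264,161),(112,199))],0))
from bench import robot,ticket
o=robot.get_obs(); print(o['time'],o['qvel'],o['wrist_force'])
E
```

```text
[0.5541 0.1557 0.015 ]
pad [0.552  0.1613 0.006 ]
side [0.5543 0.1541 0.015 ] [0.5508 0.1557 0.006 ]
10.9333 [ 0.0018 -0.0009 -0.0082  0.0028 -0.0003  0.0015] [-0.2624 -1.564  -0.0684]
```

Both views put the coaster about 4–6 mm from the pad centre, and it lies flat. The blank hasn't moved, and the arm is clear and at rest, so I'm handing in.

```bash
python3 - <<'E'
from bench import ticket
print(ticket.close_job())
E
```

```text
the job is handed in; nothing more can be done
None
```

The coaster now lies flat on the cork pad with its plain back up, and the job was handed in at about 11 s of the 38 s. I gripped it by its two side edges with the tool tilted 30°, lifted it out of the near slot and turned it 90°. I let go with the fingertips just above the pad, so it dropped a few millimetres.

**Last checks:**
- **Position:** the coaster is about 6 mm from the pad's centre in the top view and about 4 mm in the side view, against a limit of 20 mm. The two views differ by about 6 mm on where the pad's centre is, mostly in y.
- **Round blank:** it still stands in its slot, with its detections within about 3 px of where they were at the start.
- **Arm:** it is clear of everything and at rest. Wrist force readings stayed below about 4 N.

**What went wrong or stays unconfirmed:**
- The first move call was refused as invalid; it worked once every row listed all six values.
- The rimmed face can't be seen now that it is underneath. That it is face down rests on the plain back showing on top and on the turn that was made.
- The hand-in gave no verdict.

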